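Stand the fallen cup up and close the row

ROBOT

A 6-joint arm with a two-finger parallel gripper is mounted at the origin on the work surface. World frame = base frame: x ahead of the robot, y to its left, z up, the work surface at z = 0. Lengths are in m, angles in rad, forces in N, time in s.
With the tool pointing down it reaches from about 0.425 to 0.95 m from the base axis. Payload 3.5 kg.
Tool frame: the origin (TCP) lies at the very end of the fingers, on their centre line; the grasp point (between the pads) lies 19 mm behind it; z points along the fingers, y is the direction in which the jaws open and shut (so a half turn about z gives the same grasp; the last joint's range is limited). The gripper opens to 85 mm and grips with 20 to 120 N. Pads are 22 mm wide; open, the fingers measure 114 mm over their backs; the gripper's body (76 mm by 85 mm) begins 54 mm behind the grasp point. The pads swing forward as they close: fully open they stand 13 mm farther back than shut.
Start: joints at [1.124, 0.286, 1.577, -0, 1.279, -0.15], TCP at [0.197, 0.645, 0.2] pointing down, gripper open.
Joint ranges: [-2.77, 2.77], [-0.9, 2.22], [0.21, 2.48], [-1.53, 4.67], [0.24, 2.81], [-2.84, 2.84]. Speed limits (rad/s): [2.79, 2.79, 3.14, 3.14, 3.14, 3.14].

INTERFACE

Orientations are given as a unit quaternion [x, y, z, w].
In Python, from plant import ctrl, eyes, ticket gives the robot as it stands.
- The arm moves only by the tool send_rows, never from a script. Its arguments are lists of equal length, an entry for each row: "translation": the shift along the tool's x, y, z in units of 30 mm (1.0 is 30 mm), a list of three; "rotation": the turn, a rotation vector about the tool's x, y, z in units of 5 degrees (1.0 is 5 degrees), a list of three; "grip": the finger opening in mm, from 0 to 85.4. A call has 1 to 5 rows; each row shifts and turns the commanded pose from where the row before left it, along the tool's axes as they then stand; what a row does not reach is not made up. A row lasts 1/8 s, in which the tool goes at most 62.5 mm and 10.7 degrees, less where a joint would pass 70% of its speed; a pose out of reach is approached as far as the arm can. A call is refused whole if a number of a shift passes 1 or a number of a turn 1, either way. A call with a gripper value outside its range is refused whole. The fingers move at their own pace and stop on an object; "squeeze" is the grip in N (left out, the last holds). Time passes only in rows, so rows that do not move let the fingers close. It gives the time, the measured TCP pose, the force and the opening at its end, in the units of the state.
- ctrl.get_state(): the state, without advancing time (a new reading comes with each control period).
- eyes.read_camera(name): name is "scene" or "top"; returns a dict with "image" (400x640x3 uint8, blue, green, red), "mtx" (3x3 intrinsics, pixels), "xyz" and "orientation" of the camera in the world. Camera axes: x right, y down, z forward; pixel columns grow to the right and rows downward; lengths in m; the calibration is good to about 2 mm. A picture is of the moment at which its call begins. There is no depth.
- ticket.sign_off(): hands the job in, once; it reports no verdict.
The state is a dict: "time": time; "qpos": joint angles; "dq": joint speeds; "joint_efforts": joint torques, N m; "eef_pos": TCP position; "tcp_rot": TCP orientation; "contact_force": force on the tool from outside, world axes, zero at the start; "wrist_torque": the same for the moment, N m; "opening": opening from 0.0 (shut) to 1.0 (fully open).
Only numpy, scipy, OpenCV 4.12 (cv2) and the standard library are available. Lean on these libraries where they do the work, as an engineer would, in place of code of your own. Each camera call takes 0.05 s, during which the arm holds its last target. There are 200 camera calls.

TASK

One stainless cup has toppled over in its lane of the sloped bamboo tray. Stand it upright on its base, mouth up, in the same lane and slide it down the slope until it rests against the cup standing ahead of it at the back stop. Leave both back cups and the blue-capped jar standing where they are and do not disturb anything else on the counter.

Things in the scene. Friction and masses are not known exactly. Their poses are not given: they have to be found in the camera images.
- fallen_cup: Toppled straight-sided stainless cup, 76 mm across, 100 mm tall, wall 3 mm, base 4 mm, about 0.16 kg. Origin: centre of its underside; z axis: from base to mouth. At the start it lies on its side in one of the two lanes (which one varies), base downhill, 185 mm from the back stop; open mouth uphill towards the robot, with nothing before it; z points uphill along the lane.
- fallen_cup_mouth (a point): Centre of the fallen cup's open mouth (the opening is 70 mm across), 100 mm from the body's origin along its z axis.
- tray: Fixed bamboo tray, 320 x 192 mm, two straight lanes, sloping 7 degrees down to the back stop at its far end. Place and yaw vary. Origin: centre of the deck surface, 160 mm from the face of the back stop. x: along the lanes, downhill; y: across, left; z: square to the deck. Lanes run from x = -160 to +160 mm, centred at y = +46 and -46 mm, 84 mm wide between rails 25 mm high; back stop 45 mm high.
- back_cup_left: Loose stainless cup of the same size as the fallen one (76 mm across, 100 mm tall), standing upright in the left lane (tray y = +46 mm) against the back stop. Origin: centre of its underside; z axis up through its mouth.
- back_cup_right: The same, in the right lane (tray y = -46 mm).
- jar: Loose glass jar with a blue plastic cap, 68 mm across and 95 mm tall, standing upright in the lane that does not hold the fallen cup, 180 mm uphill of the back stop (centre). Origin: centre of its underside; z axis up.
- pitcher: Bystander: grey plastic pitcher, 206 mm tall, 125 mm across, handle to one side; to the left of the tray. Origin: centre of its underside.
- teapot: Bystander: round glass teapot with steel lid, 128 mm tall, 125 mm across without spout and handle; to the right of the tray. Origin: centre of its underside.
- tea_tin: Bystander: round green and red tea tin, 110 mm tall, 80 mm across; to the right of the tray. Origin: centre of its underside.
- bowl: Bystander: blue ceramic bowl, 120 mm across, 55 mm tall; to the left of the tray. Origin: centre of its underside.
Mind the look-alikes: they are no part of the job. Leave any pink or turquoise look-alike of the fallen_cup alone.

How it is judged:
At the end, for the whole second after the job is handed in: The fallen cup rests upright on the deck (within 7 degrees of square to it), mouth up, within 7 mm of the back cup of its own lane; both back cups are upright within 7 mm of the back stop, the jar is upright within 30 mm of its start, and all are at rest and released (angle between the z axis of each of fallen_cup, back_cup_left, back_cup_right, jar and the z axis of tray, either way round below 0.12 rad and z of fallen_cup_mouth in the frame of tray above 0.09 m and z of fallen_cup in the frame of tray between -0.006 and 0.006 m and ((distance between fallen_cup and back_cup_left below 0.083 m and y of jar in the frame of tray below 0 m) or (distance between fallen_cup and back_cup_right below 0.083 m and y of jar in the frame of tray above 0 m)) and x of each of back_cup_left, back_cup_right in the frame of tray above 0.115 m and distance of jar from where it was at the start of the episode below 0.03 m and linear speed of each of fallen_cup, back_cup_left, back_cup_right, jar below 0.02 m/s); the robot touches nothing.
It fails at once if a back cup or the jar is tipped by more than about 30 degrees (angle between the z axis of any of back_cup_left, back_cup_right, jar and the z axis of tray, either way round above 0.52 rad).
It fails at once if the pitcher, teapot, tea tin or bowl is moved by more than 30 mm (distance of any of pitcher, teapot, tea_tin, bowl from where it was at the start of the episode above 0.03 m).
It also fails if it takes over 42 s, if anything falls off the work surface, if the arm or the gripper's body presses on something with over 40 N, if the wrist force passes 120 N, or if a joint passes its speed limit or range.

## Working session

There is one attempt and no reset: what is moved stays moved. The work goes in short steps, Python scripts to look and compute and a tool call to move; the robot and the scene stay as the last step left them, time stands still between calls to the robot, and variables do not carry over. Pictures are saved under pics/ and viewed, about 8 in all and at most 12, crops included, and the job is handed in when it is done.

Besides the shell and the picture viewer there is one more tool, called as name(argument=value, ...) on one line, values as JSON. send_rows: Moves the arm, as the interface text tells. Its arguments: {"type":"object","properties":{"translation":{"type":"array"},"rotation":{"type":"array"},"grip":{"type":"array"},"squeeze":{"type":"number"}},"required":["translation","rotation","grip"]}

```bash
mkdir -p pics; ls; python3 - <<'E'
from plant import ctrl, eyes
import cv2
print(ctrl.get_state())
for n in ("scene","top"):
    r=eyes.read_camera(n); cv2.imwrite(f"pics/{n}0.png",r["image"]); print(n,r["mtx"],r["xyz"],r["orientation"])
E
```

```text
pics
{'time': 0.0, 'qpos': array([ 1.12399335e+00,  2.87189442e-01,  1.57816753e+00, -8.63610380e-06,
        1.27860211e+00, -1.50011939e-01]), 'dq': array([ 0.00088911, -0.0003477 ,  0.00232631, -0.00071793, -0.00108265,
        0.0027336 ]), 'joint_efforts': array([-6.77915941e-04, -4.05988991e+01, -2.92620921e+01, -2.19086483e-04,
        5.75927683e-03, -2.49343270e-05]), 'eef_pos': array([0.19706989, 0.64483171, 0.19883654]), 'tcp_rot': array([ 1.47850139e-01,  9.89009068e-01, -1.13213565e-03, -3.43911391e-04]), 'contact_force': array([-0.25260473, -0.33534578, -0.56043812]), 'wrist_torque': array([ 0.04796401, -0.02497267,  0.01657235]), 'opening': 0.9990825521306255}
scene [[487.83397818   0.         331.96077854]
 [  0.         487.83397818 201.24917573]
 [  0.           0.           1.        ]] [ 1.91392728 -0.14165728  1.31145424] [ 0.67961951  0.61168759 -0.27243532 -0.29955736]
top [[517.98593331   0.         322.27133716]
 [  0.         517.98593331 192.8295806 ]
 [  0.           0.           1.        ]] [ 0.41113439 -0.00511515  1.93162886] [-0.69843649  0.71440631 -0.0262009   0.03352017]
```

View pics/scene0.png

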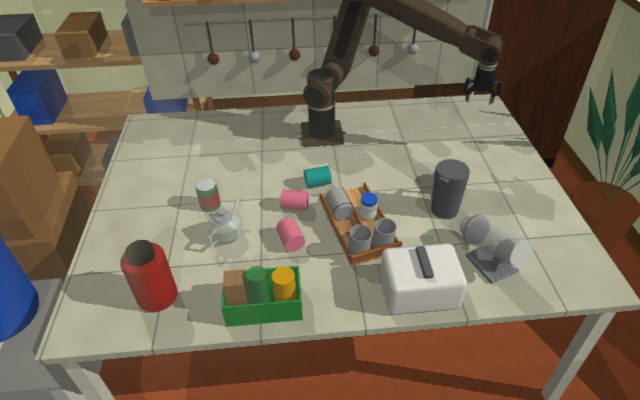

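View pics/top0.png

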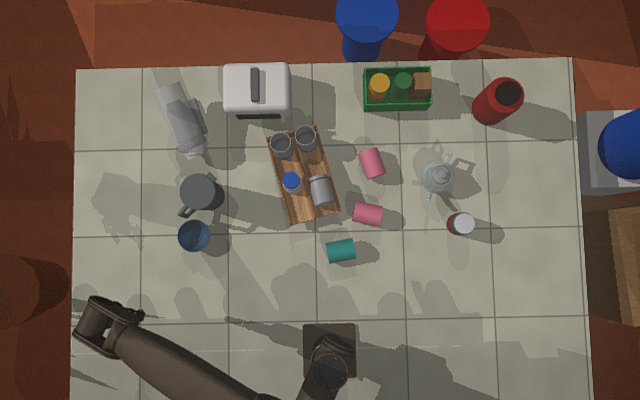

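```bash
python3 - <<'E'
import cv2,numpy as np
a=cv2.imread("pics/top0.png")[115:230,255:350]; b=cv2.imread("pics/scene0.png")[170:270,310:410]
cv2.imwrite("pics/topc.png",cv2.resize(a,None,fx=5,fy=5,interpolation=cv2.INTER_CUBIC))
cv2.imwrite("pics/scenec.png",cv2.resize(b,None,fx=6,fy=6,interpolation=cv2.INTER_CUBIC))
for n in("top0","scene0"):
    im=cv2.imread(f"pics/{n}.png"); h=cv2.cvtColor(im,cv2.COLOR_BGR2HSV)
    m=cv2.inRange(h,(105,130,60),(130,255,255))
    k,_,s,c=cv2.connectedComponentsWithStats(m)
    print(n,[(s[i].tolist(),c[i].round(1).tolist()) for i in range(1,k) if s[i,4]>40])
E
```

```text
top0 [([336, 0, 63, 62, 2681], [364.8, 22.8]), ([598, 108, 42, 71, 2208], [622.2, 145.2]), ([283, 172, 16, 17, 211], [290.5, 179.7])]
scene0 [([7, 71, 47, 54, 1402], [28.8, 97.8]), ([362, 192, 15, 14, 174], [368.8, 198.7]), ([0, 238, 38, 104, 2472], [14.3, 295.5])]
```

View pics/topc.png

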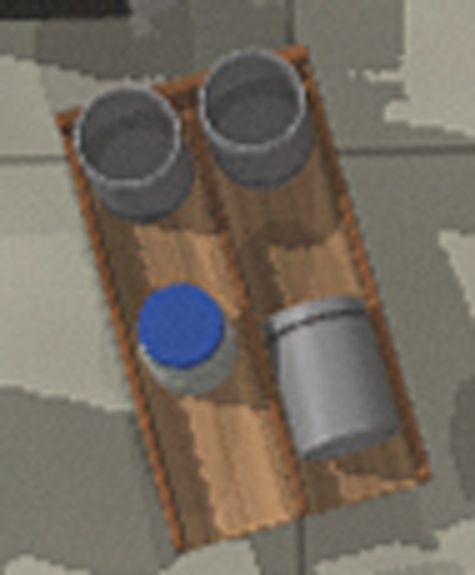

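View pics/scenec.png

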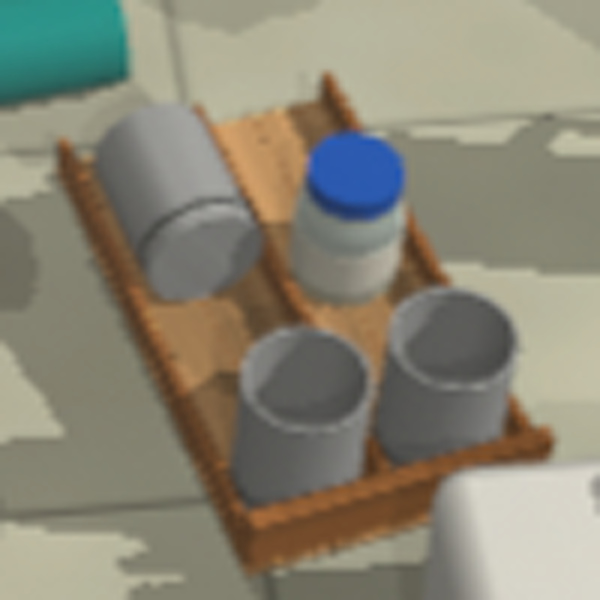

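```bash
cat > h.py <<'E'
import numpy as np
from scipy.spatial.transform import Rotation as R
from scipy.optimize import least_squares
def proj(cam,P):
    p=R.from_quat(cam["orientation"]).inv().apply(np.atleast_2d(P)-cam["xyz"])@np.array(cam["mtx"]).T
    return p[:,:2]/p[:,2:]
def tri(cams,pxs):
    f=lambda P:np.concatenate([proj(c,P)[0]-p for c,p in zip(cams,pxs)])
    s=least_squares(f,[.6,.1,.1]); return s.x,np.abs(s.fun).max()
def Rt(yaw): return R.from_euler('zy',[yaw,np.radians(7)][:2]) if 0 else R.from_euler('ZY',[yaw,np.radians(7)])
E
python3 - <<'E'
from h import *
from plant import eyes
ct,cs=eyes.read_camera("top"),eyes.read_camera("scene")
t=lambda x,y:np.array([(x+.5)/5-.5+255,(y+.5)/5-.5+115]); s=lambda x,y:np.array([(x+.5)/6-.5+310,(y+.5)/6-.5+170])
T=[t(128,137),t(252,100),t(181,324)]; S=[s(452,337),s(305,378),s(355,168)]
M=np.array([[.122,.046,.1],[.122,-.046,.1],[-.02,.046,.095]])
for a,b in zip(T,S): print(tri([ct,cs],[a,b]))
def f(p):
    W=Rt(p[3]).apply(M)+p[:3]
    return np.concatenate([(proj(ct,W)-T).ravel(),(proj(cs,W)-S).ravel()])
r=least_squares(f,[.65,.08,.04,.25]); print(r.x,r.fun.round(1))
p=r.x; np.save("tray.npy",p)
for q in ([-.16,-.096,.025],[.16,-.096,.045],[-.125,-.046,.038],[-.025,-.046,.038]):
    W=Rt(p[3]).apply(q)+p[:3]; u=proj(ct,W)[0];v=proj(cs,W)[0]
    print(q,W.round(3),((u-[255,115])*5).round(),((v-[310,170])*6).round())
E
```

```text
(array([0.74947132, 0.15774245, 0.11724941]), np.float64(0.14714622239739583))
(array([0.77370903, 0.06899314, 0.11814121]), np.float64(0.09340132757773745))
(array([0.6137255 , 0.12194657, 0.13031672]), np.float64(0.29774420991702755))
[0.63293938 0.07945996 0.03337894 0.25759003] [-0.2 -0.2 -0.1  0.1 -0.2  0.1 -0.1  0.  -0.1  0.  -0.4 -0. ]
[-0.16, -0.096, 0.025] [ 0.507 -0.053  0.078] [430. 473.] [ 50. 136.]
[0.16, -0.096, 0.045] [0.816 0.028 0.059] [307.  55.] [239. 508.]
[-0.125, -0.046, 0.038] [0.529 0.005 0.086] [348. 443.] [143. 142.]
[-0.025, -0.046, 0.038] [0.625 0.03  0.074] [310. 312.] [201. 257.]
```

send_rows(translation=[[-0.8, -0.95, -0.2], [-0.8, -0.95, -0.2], [-0.8, -0.95, -0.2], [-0.8, -0.95, -0.2], [-0.8, -0.95, -0.2]], rotation=[[0, 0, 0], [0, 0, 0], [0, 0, 0], [0, 0, 0], [0, 0, 0]], grip=[85, 85, 85, 85, 85])

```text
time: 0.82
eef_pos: [0.2707, 0.4729, 0.2302]
tcp_rot: [0.148, 0.989, -0.0, -0.0]
contact_force: [0.1, 0.0, -0.2]
opening: 0.993
```

send_rows(translation=[[-0.8, -0.95, 0], [-0.8, -0.95, 0], [-0.8, -0.95, 0], [-0.8, -0.95, 0], [-0.8, -0.95, 0]], rotation=[[0, 0, 0], [0, 0, 0], [0, 0, 0], [0, 0, 0], [0, 0, 0]], grip=[85, 85, 85, 85, 85])

```text
time: 1.45
eef_pos: [0.3437, 0.3016, 0.2302]
tcp_rot: [0.148, 0.989, 0.0, 0.0]
contact_force: [0.5, 0.4, -0.0]
opening: 0.997
```

send_rows(translation=[[-0.8, -0.95, 0], [-0.8, -0.95, 0], [-0.8, -0.95, 0], [-0.8, -0.95, 0], [-0.8, -0.95, 0]], rotation=[[0, 0, 0], [0, 0, 0], [0, 0, 0], [0, 0, 0], [0, 0, 0]], grip=[85, 85, 85, 85, 85])

```text
time: 2.08
eef_pos: [0.4168, 0.1302, 0.2302]
tcp_rot: [0.148, 0.989, 0.0, 0.0]
contact_force: [-0.1, -0.1, -0.6]
opening: 0.997
```

send_rows(translation=[[0, 0, 0], [0, 0, 0], [0, 0, 0], [0, 0, 0], [0, 0, 0]], rotation=[[0, 0, -1], [0, 0, -1], [0, 0, -1], [0, 0, -1], [0, 0, -1]], grip=[85, 85, 85, 85, 85])

```text
time: 2.7
eef_pos: [0.4164, 0.1314, 0.2301]
tcp_rot: [-0.071, 0.997, 0.0, -0.0]
contact_force: [0.7, 0.3, 0.1]
opening: 0.994
```

```bash
cat >> h.py <<'E'
p=np.load("tray.npy"); T=Rt(p[3])
def goal(tip,tilt):  # tip in tray frame; tilt deg from world down (+ = points back at robot)
    b=R.from_matrix(np.array([[-1,0,0],[0,1,0],[0,0,-1]]).T)
    return T.apply(tip)+p[:3], R.from_euler('Z',p[3])*b*R.from_euler('y',tilt,degrees=True)
def go(tip,tilt):
    from plant import ctrl
    s=ctrl.get_state(); r=R.from_quat(s["tcp_rot"]); P,G=goal(np.array(tip),tilt)
    print("t",round(s["time"],2),"q",s["qpos"].round(2),"tray tip",(T.inv().apply(s["eef_pos"]-p[:3])*1e3).round(1),"pos",s["eef_pos"].round(3),"F",s["contact_force"].round(1),"open",round(s["opening"],3))
    print("rot units",((r.inv()*G).as_rotvec(degrees=True)/5).round(2),"shift units (tool now)",(r.inv().apply(P-s["eef_pos"])/.03).round(2))
    return P,G
E
python3 -c "
from h import *
print(go([-.125,-.046,.13],-30)[1].as_matrix().round(2)); go([-.18,-.046,.13],0)"
```

```text
t 2.7 q [ 0.07 -0.29  2.1   0.    1.33 -1.64] tray tip [-218.7  105.3  171.3] pos [0.416 0.131 0.23 ] F [0.7 0.3 0.1] open 0.994
rot units [-0.35 -6.   -1.29] shift units (tool now) [-3.49 -4.67  1.75]
[[-0.84 -0.25  0.48]
 [-0.22  0.97  0.13]
 [-0.5   0.   -0.87]]
t 2.7 q [ 0.07 -0.29  2.1   0.    1.33 -1.64] tray tip [-218.7  105.3  171.3] pos [0.416 0.131 0.23 ] F [0.7 0.3 0.1] open 0.994
rot units [ 0.   -0.   -1.32] shift units (tool now) [-1.68 -4.88  1.52]
```

send_rows(translation=[[-0.4, -0.95, 0.2], [-0.4, -0.95, 0.2], [-0.4, -0.95, 0.2], [-0.4, -0.95, 0.2], [-0.3, -0.9, 0.2]], rotation=[[0, 0, -0.66], [0, 0, -0.66], [0, 0, 0], [0, -1, 0], [0, -1, 0]], grip=[85.4, 85.4, 85.4, 85.4, 85.4])

```text
time: 3.32
eef_pos: [0.504, 0.0056, 0.2007]
tcp_rot: [-0.127, 0.988, 0.011, 0.088]
contact_force: [-0.5, -0.0, -0.1]
opening: 1.0
```

send_rows(translation=[[0, 0, 0], [0, 0, 0], [0, 0, 0], [0, 0, 0], [0, 0, 0]], rotation=[[0, -1, 0], [0, -1, 0], [0, -1, 0], [0, -1, 0], [0, -1, 0]], grip=[85.4, 85.4, 85.4, 85.4, 85.4])

```text
time: 3.95
eef_pos: [0.5033, 0.0064, 0.2011]
tcp_rot: [-0.121, 0.946, 0.038, 0.3]
contact_force: [0.8, 0.8, 0.1]
opening: 1.001
```

```bash
python3 -c "
from h import *
go([-.088,-.046,.13],-40)"
```

```text
t 3.95 q [-0.39 -0.47  2.37  0.51  0.8  -2.49] tray tip [-163.4  -37.6  149. ] pos [0.503 0.006 0.201] F [0.8 0.8 0.1] open 1.001
rot units [-0.02 -0.97 -0.02] shift units (tool now) [-1.44 -0.27  2.16]
```

send_rows(translation=[[-0.5, -0.1, 0.7], [-0.5, -0.1, 0.7], [-0.4, -0.1, 0.7], [0, 0, 0]], rotation=[[0, 0, 0], [0, 0, 0], [0, 0, 0], [0, 0, 0]], grip=[85.4, 85.4, 85.4, 85.4])

```text
time: 4.45
eef_pos: [0.5738, 0.0158, 0.1722]
tcp_rot: [-0.121, 0.946, 0.039, 0.297]
contact_force: [-0.2, -0.4, -0.3]
opening: 0.998
```

```bash
python3 -c "
from h import *
go([-.088,-.046,.023],-35)
from plant import eyes
import cv2
for n in('top','scene'):
    c=eyes.read_camera(n); i=c['image']; i=i[110:240,250:360] if n=='top' else i[130:270,300:430]
    cv2.imwrite(f'pics/{n}1.png',i)
a=cv2.resize(cv2.imread('pics/top1.png'),(400,473),interpolation=2);b=cv2.resize(cv2.imread('pics/scene1.png'),(439,473),interpolation=2)
import numpy as np
cv2.imwrite('pics/both1.png',cv2.resize(np.hstack([a,b]),(800,451)))"
```

```text
t 4.45 q [-0.3  -0.22  2.25  0.52  0.65 -2.48] tray tip [-89.8 -46.5 128.9] pos [0.574 0.016 0.172] F [-0.2 -0.4 -0.3] open 0.998
rot units [-0.   -0.03 -0.03] shift units (tool now) [2.31 0.01 2.67]
```

View pics/both1.png

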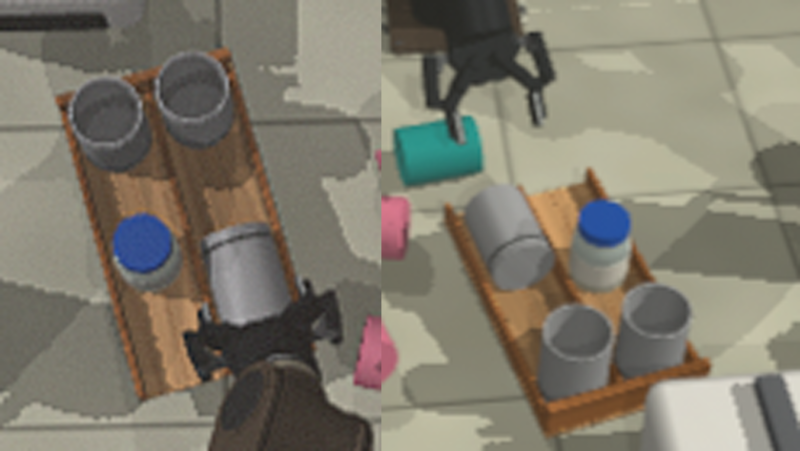

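send_rows(translation=[[0.58, 0, 0.67], [0.58, 0, 0.67], [0.58, 0, 0.67], [0.5, 0, 0.6], [0, 0, 0]], rotation=[[0, 0, 0], [0, 0, 0], [0, 0, 0], [0, 0, 0], [0, 0, 0]], grip=[85.4, 85.4, 85.4, 85.4, 85.4])

```text
time: 5.18
eef_pos: [0.5622, 0.0133, 0.0692]
tcp_rot: [-0.121, 0.946, 0.039, 0.297]
contact_force: [-0.1, -0.4, -0.9]
opening: 1.0
```

```bash
python3 -c "
from h import *
go([-.088,-.046,.023],-35)"
```

```text
t 5.17 q [-0.32 -0.07  2.34  0.77  0.46 -2.77] tray tip [-89.  -46.   25.2] pos [0.562 0.013 0.069] F [-0.1 -0.4 -0.9] open 1.0
rot units [ 0.   -0.03 -0.04] shift units (tool now) [ 0.02 -0.    0.08]
```

send_rows(translation=[[0, 0, 0], [0, 0, 0], [0, 0, 0], [0, 0, 0], [0, 0, 0]], rotation=[[0, 0, 0], [0, 0, 0], [0, 0, 0], [0, 0, 0], [0, 0, 0]], grip=[70, 68, 68, 68, 68], squeeze=45)

```text
time: 5.8
eef_pos: [0.5652, 0.0126, 0.0724]
tcp_rot: [-0.121, 0.946, 0.038, 0.3]
contact_force: [-3.2, -1.7, 6.8]
opening: 0.796
```

send_rows(translation=[[-0.2, 0, -0.3], [-0.4, 0, -0.6], [-0.5, 0, -0.7], [-0.5, 0, -0.7], [-0.5, 0, -0.7]], rotation=[[0, 0, 0], [0, 0, 0], [0, 0, 0], [0, 0, 0], [0, 0, 0]], grip=[68, 68, 68, 68, 68])

```text
time: 6.42
eef_pos: [0.5638, 0.013, 0.1812]
tcp_rot: [-0.121, 0.946, 0.038, 0.298]
contact_force: [-0.3, -0.6, -0.5]
opening: 0.795
```

```bash
cat > v.py <<'E'
import sys,cv2,numpy as np
from plant import eyes
im=[]
for n in('top','scene'):
    i=eyes.read_camera(n)['image']; i=i[100:240,240:370] if n=='top' else i[130:270,300:430]
    im.append(cv2.resize(i,(400,431),interpolation=2))
cv2.imwrite(f'pics/{sys.argv[1]}.png',np.hstack(im))
E
python3 v.py lift; python3 -c "
from h import *
go([-.088,-.046,.123],-35)"
```

```text
t 6.53 q [-0.32 -0.27  2.26  0.52  0.67 -2.47] tray tip [-99.6 -47.9 140.2] pos [0.566 0.012 0.185] F [ 0.2 -0.  -0. ] open 0.794
rot units [-0.06  0.07 -0.  ] shift units (tool now) [0.1  0.07 0.68]
```

View pics/lift.png

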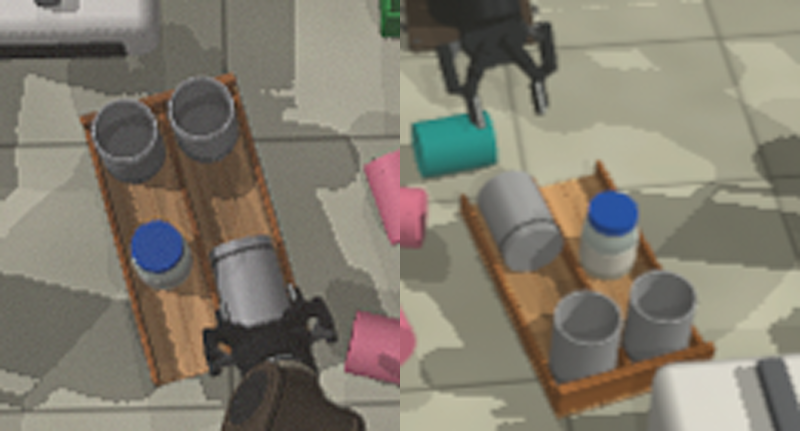

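send_rows(translation=[[0, 0, -0.2], [0, 0, -0.2], [0, 0, 0], [0, 0, 0], [0, 0, 0]], rotation=[[0, 0, 1], [0, 0, 1], [0, 0, 1], [0, 0, 1], [0, 0, 1]], grip=[45, 45, 45, 45, 45])

```text
time: 7.15
eef_pos: [0.5566, 0.0114, 0.1885]
tcp_rot: [0.088, 0.95, 0.103, 0.282]
contact_force: [-0.2, -0.2, -0.0]
opening: 0.525
```

send_rows(translation=[[0, 0, 0], [0, 0, 0], [0, 0, 0], [0, 0, 0], [0, 0, 0]], rotation=[[0, 0, 1], [0, 0, 1], [0, 0, 1], [0, 0, 1], [0, 0, 1]], grip=[45, 45, 45, 45, 45])

```text
time: 7.78
eef_pos: [0.5566, 0.0115, 0.1885]
tcp_rot: [0.292, 0.908, 0.161, 0.253]
contact_force: [-0.0, -0.5, 0.3]
opening: 0.528
```

send_rows(translation=[[0, 0, 0], [0, 0, 0], [0, 0, 0], [0, 0, 0], [0, 0, 0]], rotation=[[0, 0, 1], [0, 0, 1], [0, 0, 1], [0, 0, 1], [0, 0, 1]], grip=[45, 45, 45, 45, 45])

```text
time: 8.4
eef_pos: [0.5566, 0.0114, 0.1884]
tcp_rot: [0.481, 0.824, 0.212, 0.212]
contact_force: [-0.3, 0.6, -0.1]
opening: 0.526
```

send_rows(translation=[[0, 0, 0], [0, 0, 0], [0, 0, 0], [0, 0, 0]], rotation=[[0, 0, 1], [0, 0, 1], [0, 0, 1], [0, 0, 0]], grip=[45, 45, 45, 45])

```text
time: 8.9
eef_pos: [0.5567, 0.0114, 0.1888]
tcp_rot: [0.583, 0.755, 0.237, 0.183]
contact_force: [-0.2, 0.7, 0.1]
opening: 0.529
```

```bash
cat >> h.py <<'E'
_g=goal
def goal(tip,tilt):
    P,G=_g(tip,tilt); return P,G*R.from_euler('z',90,degrees=True)
E
python3 -c "
from h import *
go([-.127,-.046,.109],-35)"; python3 v.py spare
```

```text
t 8.9 q [-0.33 -0.29  2.27  0.51  0.7  -0.9 ] tray tip [-109.3  -46.4  143.2] pos [0.557 0.011 0.189] F [-0.2  0.7  0.1] open 0.529
rot units [-0.02  0.01 -0.02] shift units (tool now) [ 0.01 -1.2   0.45]
```

View pics/spare.png

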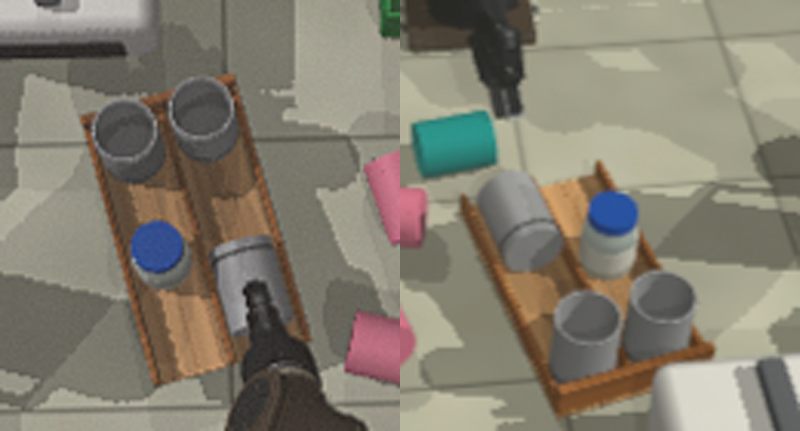

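send_rows(translation=[[0, -0.65, 0.2], [0, -0.65, 0.3], [0, 0, 0.5], [0, 0, 0.5], [0, 0, 0.3]], rotation=[[0, 0, 0], [0, 0, 0], [0, 0, 0], [0, 0, 0], [0, 0, 0]], grip=[60, 60, 60, 60, 60])

```text
time: 9.62
eef_pos: [0.5563, 0.0111, 0.1229]
tcp_rot: [0.583, 0.755, 0.238, 0.183]
contact_force: [0.2, -0.1, -0.4]
opening: 0.702
```

send_rows(translation=[[0, 0, 0.3], [0, 0, 0.3], [0, 0, 0.2], [0, 0, 0]], rotation=[[0, 0, 0], [0, 0, 0], [0, 0, 0], [0, 0, 0]], grip=[60, 60, 60, 60])

```text
time: 10.12
eef_pos: [0.5698, 0.0145, 0.1038]
tcp_rot: [0.583, 0.755, 0.238, 0.184]
contact_force: [0.1, -0.0, -0.4]
opening: 0.7
```

```bash
python3 -c "
from h import *
go([-.084,-.046,.057],-35)"; python3 v.py ins
```

```text
t 10.12 q [-0.31 -0.12  2.31  0.66  0.52 -1.07] tray tip [-85.6 -46.7  60.4] pos [0.57  0.015 0.104] F [ 0.1 -0.  -0.4] open 0.7
rot units [-0.01  0.01 -0.03] shift units (tool now) [ 0.02 -0.04  0.12]
```

View pics/ins.png

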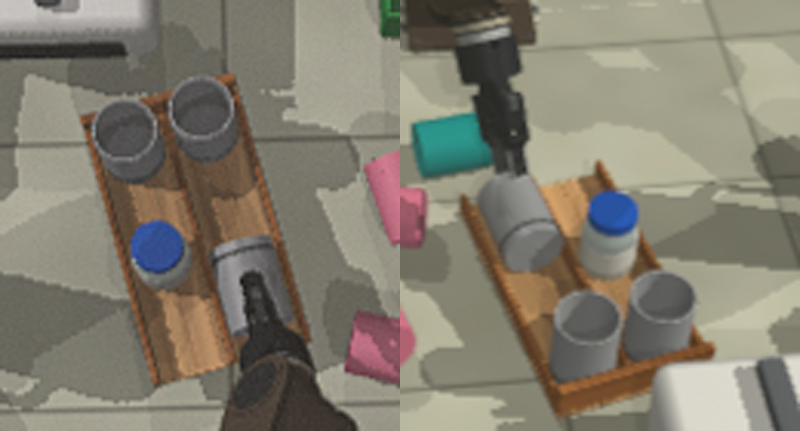

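send_rows(translation=[[0, 0.3, -0.03], [0, 0.4, -0.04], [0, 0.4, -0.02], [0, 0.4, 0.02], [0, 0.4, 0.05]], rotation=[[0, 0, 0], [0, 0, 0], [0, 0, 0], [0, 0, 0], [0, 0, 0]], grip=[60, 60, 60, 60, 60])

```text
time: 10.85
eef_pos: [0.6156, 0.0263, 0.1382]
tcp_rot: [0.583, 0.755, 0.238, 0.184]
contact_force: [0.4, -0.2, -0.3]
opening: 0.706
```

```bash
python3 -c "
from h import *
go([-.084,-.046,.057],-35)"; python3 v.py l1
```

```text
t 10.85 q [-0.25 -0.07  2.18  0.56  0.55 -0.92] tray tip [-42.9 -47.  100.3] pos [0.616 0.026 0.138] F [ 0.4 -0.2 -0.3] open 0.706
rot units [ 0.01  0.02 -0.02] shift units (tool now) [ 0.03 -1.99  0.15]
```

View pics/l1.png

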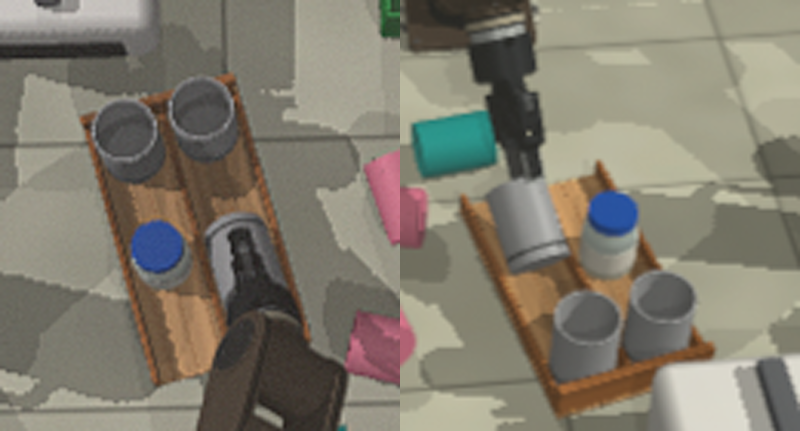

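send_rows(translation=[[0, 0.1, 0.05], [0, 0.1, 0.05], [0, 0.1, 0.1], [0, 0.05, 0.1], [0, 0, 0]], rotation=[[0, 0, 0], [0, 0, 0], [0, 0, 0], [0, 0, 0], [0, 0, 0]], grip=[50, 40, 30, 22, 15], squeeze=25)

```text
time: 11.58
eef_pos: [0.628, 0.0296, 0.1357]
tcp_rot: [0.583, 0.755, 0.238, 0.184]
contact_force: [-0.4, 0.2, 0.3]
opening: 0.173
```

send_rows(translation=[[0, 0, 0], [0, 0, 0], [0, 0, 0], [0, 0, 0]], rotation=[[0, 0, 0], [0, 0, 0], [0, 0, 0], [0, 0, 0]], grip=[8, 0, 0, 0])

```text
time: 12.08
eef_pos: [0.628, 0.0295, 0.1362]
tcp_rot: [0.583, 0.755, 0.238, 0.184]
contact_force: [0.4, 0.7, -0.4]
opening: 0.0
```

```bash
python3 -c "
from h import *
go([-.04,-.046,.12],7)"; python3 v.py l2
```

```text
t 12.07 q [-0.24 -0.04  2.16  0.56  0.54 -0.91] tray tip [-29.9 -47.1  99.9] pos [0.628 0.029 0.136] F [ 0.4  0.7 -0.4] open 0.0
rot units [ 8.4   0.01 -0.03] shift units (tool now) [ 0.03  0.2  -0.72]
```

View pics/l2.png

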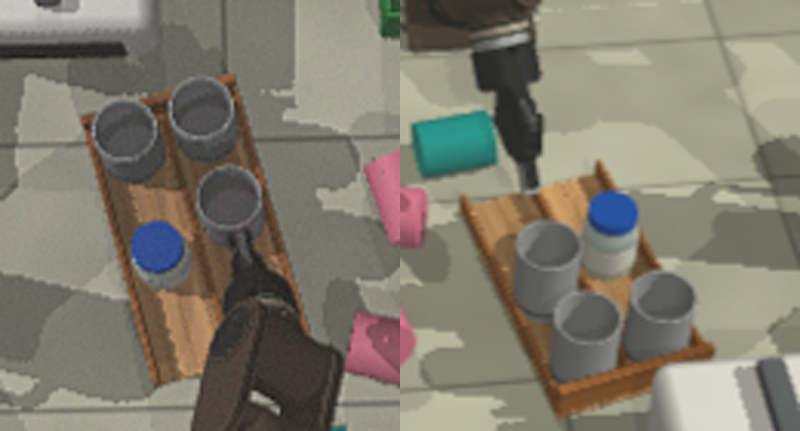

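send_rows(translation=[[0, 0, -0.5], [0, 0, -0.9], [0, -0.6, 0.6], [0, -0.8, 0.8], [0, -0.6, 0.5]], rotation=[[0, 0, 0], [0, 0, 0], [0, 0, 0], [0, 0, 0], [0, 0, 0]], grip=[0, 0, 0, 0, 0])

```text
time: 12.8
eef_pos: [0.5879, 0.0194, 0.088]
tcp_rot: [0.583, 0.755, 0.238, 0.183]
contact_force: [1.0, 0.4, 0.9]
opening: 0.003
```

```bash
python3 -c "
from h import *
go([-.055,-.046,.025],-35)
from plant import eyes
for n,u in(('top',(240+230*130/400,100+200*140/431)),('scene',(300+148*130/400,130+253*140/431))):
    c=eyes.read_camera(n); d=R.from_quat(c['orientation']).apply(np.linalg.inv(c['mtx'])@[*u,1])
    o=T.inv().apply(c['xyz']-p[:3]); d=T.inv().apply(d); print(n,(o+d*(.1-o[2])/d[2]).round(4))"
```

```text
t 12.8 q [-0.28 -0.05  2.27  0.7   0.48 -1.1 ] tray tip [-65.1 -46.6  47. ] pos [0.588 0.019 0.088] F [1.  0.4 0.9] open 0.003
rot units [-0.01  0.01 -0.03] shift units (tool now) [ 0.02 -0.24  0.77]
top [ 0.0052 -0.0495  0.1   ]
scene [ 0.0245 -0.0517  0.1   ]
```

send_rows(translation=[[0, -0.24, 0.6], [0, 0.15, 0.13], [0, 0.15, 0.13], [0, 0.15, 0.13], [0, 0.15, 0.13]], rotation=[[0, 0, 0], [0, 0, 0], [0, 0, 0], [0, 0, 0], [0, 0, 0]], grip=[0, 0, 0, 0, 0])

```text
time: 13.52
eef_pos: [0.6169, 0.0265, 0.0689]
tcp_rot: [0.583, 0.755, 0.238, 0.184]
contact_force: [-0.5, -0.8, -0.7]
opening: -0.0
```

send_rows(translation=[[0, 0.12, 0.11], [0, 0.12, 0.11], [0, 0.12, 0.11], [0, 0.12, 0.11], [0, 0.12, 0.11]], rotation=[[0, 0, 0], [0, 0, 0], [0, 0, 0], [0, 0, 0], [0, 0, 0]], grip=[0, 0, 0, 0, 0])

```text
time: 14.15
eef_pos: [0.6396, 0.0326, 0.0647]
tcp_rot: [0.583, 0.755, 0.238, 0.184]
contact_force: [-1.2, 0.2, -0.1]
opening: -0.001
```

```bash
python3 -c "
from h import *
go([-.003,-.046,.03],-35)"; python3 v.py p1
```

```text
t 14.15 q [-0.23  0.11  2.16  0.73  0.41 -1.09] tray tip [ -9.3 -47.   30.5] pos [0.64  0.033 0.065] F [-1.2  0.2 -0.1] open -0.001
rot units [-0.    0.02 -0.03] shift units (tool now) [0.03 0.15 0.15]
```

View pics/p1.png

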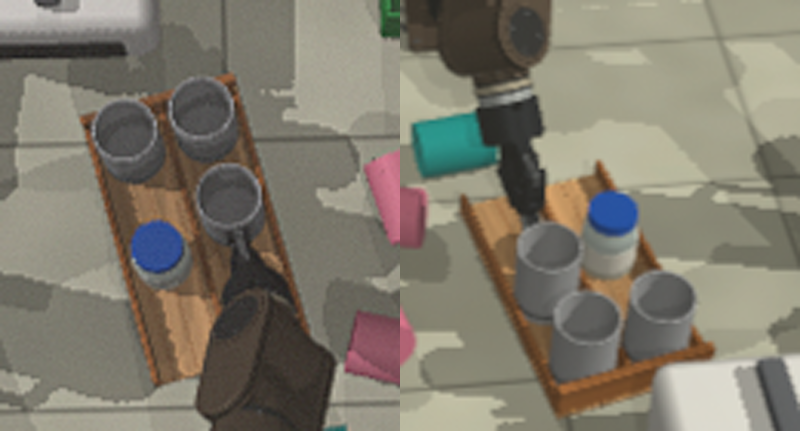

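send_rows(translation=[[0, 0.1, 0.09], [0, 0.1, 0.09], [0, 0.1, 0.09], [0, 0.1, 0.09], [0, 0.1, 0.09]], rotation=[[0, 0, 0], [0, 0, 0], [0, 0, 0], [0, 0, 0], [0, 0, 0]], grip=[0, 0, 0, 0, 0])

```text
time: 14.88
eef_pos: [0.659, 0.0376, 0.0624]
tcp_rot: [0.583, 0.755, 0.238, 0.184]
contact_force: [-1.4, -0.4, -0.5]
opening: -0.0
```

send_rows(translation=[[0, 0.05, 0.045], [0, 0.05, 0.045]], rotation=[[0, 0, 0], [0, 0, 0]], grip=[0, 0])

```text
time: 15.12
eef_pos: [0.6627, 0.0386, 0.0618]
tcp_rot: [0.583, 0.755, 0.238, 0.184]
contact_force: [-0.7, 0.0, 0.7]
opening: 0.001
```

```bash
python3 -c "
from h import *
from plant import eyes,ctrl
import cv2
go([.018,-.046,.03],-35)
print([ctrl.get_state()['contact_force'].round(1).tolist()])
c=eyes.read_camera('top'); cv2.imwrite('pics/p2raw.png',c['image'])
o=cv2.imread('pics/top0.png'); ax=T.apply([1,0,0])
# rim-ellipse search: bright ring via Hough on upscaled crop
g=cv2.cvtColor(c['image'],cv2.COLOR_BGR2GRAY)[115:200,255:350]; g=cv2.resize(g,None,fx=6,fy=6,interpolation=2)
h=cv2.HoughCircles(cv2.GaussianBlur(g,(7,7),2),cv2.HOUGH_GRADIENT,1,50,param1=80,param2=18,minRadius=54,maxRadius=72)
for x,y,r in h[0][:8]:
    u=((x+.5)/6-.5+255,(y+.5)/6-.5+115); d=T.inv().apply(R.from_quat(c['orientation']).apply(np.linalg.inv(c['mtx'])@[*u,1])); q=T.inv().apply(c['xyz']-p[:3])
    print((q+d*(.1-q[2])/d[2]).round(4),r)"
```

```text
t 15.12 q [-0.2   0.17  2.11  0.71  0.4  -1.06] tray tip [ 14.8 -47.1  30.5] pos [0.663 0.039 0.062] F [-0.7  0.   0.7] open 0.001
rot units [-0.    0.02 -0.03] shift units (tool now) [0.04 0.07 0.08]
[[-0.7, 0.0, 0.7]]
[ 0.038  -0.0468  0.1   ] 66.3
[0.1219 0.0442 0.1   ] 61.7
[ 0.1236 -0.0449  0.1   ] 55.5
```

send_rows(translation=[[0, 0.05, 0.045], [0, 0.05, 0.045], [0, 0.05, 0.045]], rotation=[[0, 0, 0], [0, 0, 0], [0, 0, 0]], grip=[0, 0, 0])

```text
time: 15.55
eef_pos: [0.6686, 0.0401, 0.0612]
tcp_rot: [0.583, 0.755, 0.238, 0.184]
contact_force: [-1.3, -0.5, 0.1]
opening: -0.001
```

send_rows(translation=[[0, 0.05, 0.045]], rotation=[[0, 0, 0]], grip=[0])

```text
time: 15.68
eef_pos: [0.6705, 0.0406, 0.0609]
tcp_rot: [0.583, 0.755, 0.238, 0.184]
contact_force: [-0.7, -0.8, -0.2]
opening: 0.003
```

send_rows(translation=[[0, 0.05, 0.045]], rotation=[[0, 0, 0]], grip=[0])

```text
time: 15.8
eef_pos: [0.6724, 0.0411, 0.0606]
tcp_rot: [0.583, 0.755, 0.238, 0.184]
contact_force: [-1.2, -0.5, 0.9]
opening: 0.002
```

```bash
cat > m.py <<'E'
from h import *
from plant import eyes,ctrl
import cv2
go([.018,-.046,.03],-35)
c=eyes.read_camera('top'); cv2.imwrite('pics/p3raw.png',c['image'])
g=cv2.cvtColor(c['image'],cv2.COLOR_BGR2GRAY)[115:200,255:350]; g=cv2.resize(g,None,fx=6,fy=6,interpolation=2)
h=cv2.HoughCircles(cv2.GaussianBlur(g,(7,7),2),cv2.HOUGH_GRADIENT,1,50,param1=80,param2=18,minRadius=58,maxRadius=70)
for x,y,r in h[0][:8]:
    u=((x+.5)/6-.5+255,(y+.5)/6-.5+115); d=T.inv().apply(R.from_quat(c['orientation']).apply(np.linalg.inv(c['mtx'])@[*u,1])); q=T.inv().apply(c['xyz']-p[:3])
    print((q+d*(.1-q[2])/d[2]).round(4),r)
E
python3 m.py
```

```text
t 15.8 q [-0.2   0.19  2.08  0.71  0.39 -1.04] tray tip [ 24.8 -47.1  30.5] pos [0.672 0.041 0.061] F [-1.2 -0.5  0.9] open 0.002
rot units [-0.    0.02 -0.03] shift units (tool now) [ 0.04 -0.18 -0.14]
[ 0.1214 -0.0479  0.1   ] 60.4
[ 0.0485 -0.0479  0.1   ] 63.9
```

send_rows(translation=[[0, 0.05, 0.045]], rotation=[[0, 0, 0]], grip=[0])

```text
time: 15.98
eef_pos: [0.6736, 0.0416, 0.0603]
tcp_rot: [0.583, 0.755, 0.238, 0.183]
contact_force: [-16.6, -4.9, 11.4]
opening: 0.001
```

send_rows(translation=[[0, 0.05, 0.045]], rotation=[[0, 0, 0]], grip=[0])

```text
time: 16.1
eef_pos: [0.6743, 0.0419, 0.0601]
tcp_rot: [0.583, 0.756, 0.237, 0.183]
contact_force: [-33.4, -9.2, 24.0]
opening: 0.0
```

```bash
python3 m.py
```

```text
t 16.1 q [-0.19  0.19  2.08  0.7   0.4  -1.04] tray tip [ 27.  -46.9  30.3] pos [0.674 0.042 0.06 ] F [-33.4  -9.2  24. ] open 0.0
rot units [-0.03 -0.   -0.  ] shift units (tool now) [ 0.03 -0.23 -0.19]
[0.1207 0.0445 0.1   ] 60.2
```

Firm contact: the cups are stacked against the stop. I'll back off slowly along the lane, then up.

send_rows(translation=[[0, -0.05, -0.045], [0, -0.08, -0.07], [0, -0.3, -0.3], [0, -0.5, -0.5], [0, -0.5, -0.5]], rotation=[[0, 0, 0], [0, 0, 0], [0, 0, 0], [0, 0, 0], [0, 0, 0]], grip=[0, 0, 0, 0, 0])

```text
time: 16.77
eef_pos: [0.6178, 0.027, 0.0705]
tcp_rot: [0.583, 0.755, 0.238, 0.184]
contact_force: [0.1, 0.4, -0.1]
opening: -0.001
```

send_rows(translation=[[0, 0, -0.7], [0, 0, -0.9], [0, 0, -0.9], [0, 0, -0.9], [0, 0, 0]], rotation=[[0, 0, 0], [0, 0, 0], [0, 0, 0], [0, 0, 0], [0, 0, 0]], grip=[0, 0, 0, 0, 0])

```text
time: 17.4
eef_pos: [0.5626, 0.0118, 0.1563]
tcp_rot: [0.583, 0.754, 0.239, 0.186]
contact_force: [1.0, -1.1, -0.1]
opening: -0.001
```

```bash
python3 m.py; python3 v.py end
```

```text
t 17.4 q [-0.32 -0.23  2.29  0.56  0.62 -0.96] tray tip [-99.6 -47.5 111.6] pos [0.563 0.012 0.156] F [ 1.  -1.1 -0.1] open -0.001
rot units [ 0.05  0.05 -0.02] shift units (tool now) [0.07 1.07 4.65]
[0.1193 0.0461 0.1   ] 61.1
```

View pics/end.png

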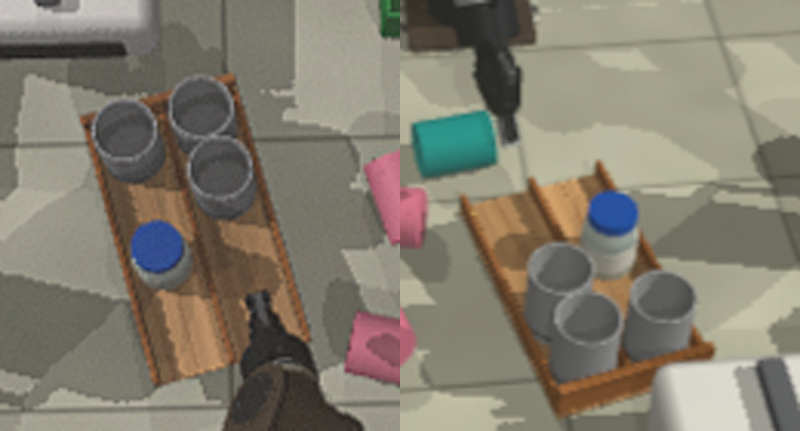

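```bash
python3 -c "
from plant import ticket
print(ticket.sign_off())"
```

```text
the job is handed in; nothing more can be done
None
```

The fallen cup in the right lane now stands upright, mouth up, against the cup ahead of it at the back stop. I handed the job in at about 17.4 s; the hand-in reports no verdict.

- **Uprighting:** My first try, gripping the cup across its sides, slipped off. The pads sat too high because the rails kept the fingers up. I then put one finger inside the mouth and levered the cup up over its base edge. I meant to catch its wall between the fingers, but it tipped upright on its own as they closed.
- **Sliding:** I pushed the cup down the lane with the closed fingers until the contact force jumped. I took one step more than needed, so the last reading was about 42 N at the wrist (limit 120 N). Only the fingertips pushed, so I don't count this against the 40 N limit on the arm and gripper body. I then backed off about 145 mm clear.
- **Last checks:** The final picture shows the cup upright against the right back cup. Both back cups and the jar look unmoved, and nothing touches the robot.
    - **Spacing:** The rims measure about 73 mm apart by pixels, where touching would be 76 mm. I put that down to measurement error, about 3 mm.
    - **Circle finder:** After the final push it found only the left back cup, so the right-lane spacing rests on the picture and the force jump.
    - **Pitcher, teapot, tin and bowl:** I didn't check these again at the end. The arm stayed clear of them, and there was no sign of contact while it moved.

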